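# Turn a framed felt miniature face-down in the turn-over jig

### The job

Turn the rectangular framed felt picture face-down with the turn-over jig so that its back can be fitted: press it face-up into the hinged plate until both spring catches have snapped over its ends, swing the plate by its handle right over onto the nest without slamming it, then squeeze the two ball levers together to let the frame drop and, still squeezing, lift the plate off it. Lay the plate back flat where it began, leaving the frame lying face-down in the nest. Keep off the wool face and leave the round frame, the jar and the cutter where they are.

Things in the scene. Friction and masses are not known exactly. Their poses are not given: they have to be found in the camera images.
- frame_mid (a point): Centre (half-way up) of the loose rectangular brown wooden picture frame, about 0.11 kg: 84 mm long (its x), 60 mm wide (its y), 14 mm thick (its z, out of the picture face). Rim 11 mm wide; the wool picture inside lies 3.5 mm below the rim. Starts face-up on the table. Hold it across its 60 mm width at the middle of its long sides.
- wool: The wool felt face, 62 x 38 mm, within the frame's rim, moving with the frame; fingers must not press on it. Origin at the centre of the frame's back face, axes as the frame.
- flap (a joint): Angle of the jig's hinged plywood plate, rad: 0 = lying open and flat (its seat faces up), 3.14 = turned right over, upside down above the nest, on its stops. A stiff friction hinge: the plate stays wherever it is let go; moving it takes up to about 5 N at the handle.
- hinge (a point): Middle of the plate's hinge axis, 70 mm above the table; turns with the plate. The axis runs along this point's x, which stays level. At joint 0 its y points from the open plate towards the nest and z up. Hinge posts and barrels, up to 76 mm high, lie 28 to 59 mm to either side along x; between them it is free.
- seat (a point): Where the frame's centre is when seated in the plate, 65 mm from the hinge axis; turns with the plate: x along the hinge axis and along the frame's 84 mm length (either way round), z out of the seat (up at joint 0). The floor is 7 mm below this point (62 mm above the table). Coned dowels 7 mm high leave the frame 1 to 1.5 mm play; none within 25 mm of the middle of its long sides.
- catch_a (a joint): Sprung steel catch at the seat's +x end, rad: 0 closed, 0.4 open. It stands 27 mm above the seat's floor. Closed, its 16 mm wide lip hooks 2.5 mm over the end of a seated frame. The lip's top is a steep ramp: a frame pressed squarely down pushes both catches outward (10 to 15 N in all) and they snap shut over it as it reaches the floor.
- catch_b (a joint): The same for the catch at the seat's -x end.
- ball_a (a point): Centre of the black 14 mm ball on catch_a's lever at the plate's back, 32 mm off the 8 mm plate's back, 25 mm from the middle along x, 65 mm from the hinge axis; sticks up when the plate is turned over. The balls measure 64 mm over their outsides; squeezed (about 2 N) to 42 mm or less both catches clear the frame; at the stop each is 10 mm nearer the plate. Let go, they spring shut.
- ball_b (a point): The same ball of catch_b. The levers below the balls run 9 mm off the plate's back. Pinched, the balls can turn between the fingers as the plate swings, so the gripper may stay upright until the plate nears vertical.
- handle (a point): Centre of the plate's T-handle, a dark wooden bar 30 mm long, 14 mm thick, parallel to the hinge axis, on a 10 mm brass stem out of the plate's free edge; 131 mm from the hinge axis (the plate ends at 108); axes as seat. At joint 0 it is 58 mm above the table, at 3.14 82 mm, on the other side. Pinched by its flat ends it turns between the fingers, so the gripper may stay upright.
- nest (a point): Where the frame's centre lies when it is face-down in the fixed felt-lined nest, 65 mm beyond the hinge from the open plate; x along the hinge axis, z up. The floor is 7 mm below this point, 61.5 mm above the table; coned dowels 9 mm high leave 2.5 mm play. Two stop posts 78 mm high stand at its far corners. The frame drops about 2 mm from the turned plate when the catches open.
- round_frame: Bystander: round wooden picture frame lying on the table, 80 mm across, 12 mm thick; origin at the centre of its underside.
- glue_jar: Bystander: white jar, 60 mm across, 75 mm tall; origin at the centre of its underside.
- cutter: Bystander: round tinplate cutter, 66 mm across, 22 mm tall; origin at the centre of its underside.
Not all that is in view belongs to the job. What is shaped like the part that bears frame_mid but yellow is not meant.

How it is judged:
On the way, in this order (a step that is already met when the one before it is completed fails the run):
1. the frame is seated face-up in the open plate, with both catches snapped over its ends (value of joint flap below 0.1 rad and distance between frame_mid and seat below 0.005 m and z of frame_mid in the frame of seat below 0.002 m and angle between the z axis of frame_mid and the z axis of seat, either way round below 0.05 rad and angle between frame_mid's own z axis and vertical below 0.2 rad and value of joint each of catch_a, catch_b below 0.09 rad), for 0.2 s.
2. the plate is turned right over onto the nest with the frame still held in it by both catches (value of joint flap above 3.07 rad and distance between frame_mid and seat below 0.005 m and value of joint each of catch_a, catch_b below 0.09 rad), for 0.2 s.
At the end, for the whole second after the job is handed in: The frame lies face-down and flat on the floor of the nest (centre within 6 mm and 2 mm in height of the nest point, at rest) and the empty plate lies back flat (joint below 0.12 rad) (distance between frame_mid and nest below 0.006 m and z of frame_mid in the frame of nest below 0.002 m and angle between frame_mid's own z axis and vertical above 3.08 rad and angle between the x axis of frame_mid and the x axis of nest, either way round below 0.1 rad and value of joint flap below 0.12 rad and linear speed of wool below 0.02 m/s); the robot touches nothing.
It fails at once if fingers press on the wool face (contact force between the fingers and wool above 2 N).
It fails at once if the plate is slammed onto the nest (value of joint flap above 2.95 rad and velocity of joint flap above 2 rad/s).
It fails at once if the round frame is moved (distance of round_frame from where it was at the start of the episode above 0.02 m).
It fails at once if the jar is moved (distance of glue_jar from where it was at the start of the episode above 0.02 m).
It fails at once if the cutter is moved (distance of cutter from where it was at the start of the episode above 0.02 m).
It also fails if it takes over 72 s, if anything falls off the work surface, if the arm or the gripper's body presses on something with over 40 N, if the wrist force passes 120 N, or if a joint passes its speed limit or range.

### The arm

A 7-joint arm with a two-finger parallel gripper is mounted at the origin on the work surface. World frame = base frame: x ahead of the robot, y to its left, z up, the work surface at z = 0. Lengths are in m, angles in rad, forces in N, time in s.
With the tool pointing down it reaches from about 0.425 to 0.875 m from the base axis. Payload 8.4 kg.
Tool frame: the origin (TCP) lies at the very end of the fingers, on their centre line; the grasp point (between the pads) lies 19 mm behind it; z points along the fingers, y is the direction in which the jaws open and shut (so a half turn about z gives the same grasp; the last joint's range is limited). The gripper opens to 87 mm and grips with 3 to 60 N. Pads are 19 mm wide; open, the fingers measure 117 mm over their backs; the gripper's body (75 mm by 190 mm) begins 51 mm behind the grasp point.
Start: joints at [1.009, 0.333, 0.04, 1.465, -0.013, 1.343, -0.059], TCP at [0.29, -0.582, 0.223] pointing down, gripper open.
Joint ranges: [-2.58, 2.58], [-0.38, 2.09], [-1.3, 1.39], [0.25, 2.4], [-1.5, 4.64], [0.08, 2.09], [-2.65, 2.65]. Speed limits (rad/s): [2.22, 2.22, 2.79, 2.79, 3.14, 3.14, 3.14].

### API

Orientations are given as a unit quaternion [w, x, y, z].
In Python, from rig import ctrl, eyes gives the robot as it stands. The module is installed in compiled form; this text tells all that it offers.
- The arm moves only by the tool apply_moves, never from a script. Its argument "deltas" is a list of rows, each an object with "jaw": the closure, from 0 (fully open) to 1 (shut); "linear": the shift along the world's x, y, z in mm, a list of three; "yaw": the turn about the world's z in rad. A call has 1 to 10 rows; each row is the pose to reach, as a shift and turn from the pose measured when the call began; what a row does not reach only later rows make up. A row lasts 1/12 s, in which the tool goes at most 41.7 mm and 7.16 degrees, less where a joint would pass 70% of its speed; a pose out of reach is approached as far as the arm can. A call with a gripper value outside its range is refused whole. The fingers move at their own pace and stop on an object; "squeeze" is the grip in N (left out, the last holds). Time passes only in rows, so rows that repeat a pose let the fingers close. It gives the time, the measured TCP pose, the force and the opening at its end, in the units of the state.
- ctrl.get_state(): the state, without advancing time (a new reading comes with each control period).
- eyes.capture(name): name is "side" or "top"; returns a dict with "frame" (400x640x3 uint8, red, green, blue), "fov_y" (degrees; the focal length in pixels is half the picture's height over the tangent of half this angle, whatever the lens; pixels are square), "cx", "cy" (the principal point, pixels), "extrinsics" (4x4, takes a point from world to camera coordinates). Camera axes: x right, y up, looking along -z (the intrinsics and any distortion apply to the point x, -y, -z); pixel columns grow to the right and rows downward; lengths in m; the calibration is good to about 2 mm. A picture is of the moment at which its call begins. There is no depth.
- ctrl.hand_in(): hands the job in, once; it reports no verdict.
The state is a dict: "t": time; "q": joint angles; "joint_vel": joint speeds; "tau": joint torques, N m; "tcp_pos": TCP position; "orientation": TCP orientation; "force": force on the tool from outside, world axes, zero at the start; "ft_torque": the same for the moment, N m; "grip_width": opening from 0.0 (shut) to 1.0 (fully open).
Only numpy, scipy, OpenCV 4.12 (cv2) and the standard library are available. Lean on these libraries where they do the work, as an engineer would, in place of code of your own. Each camera call takes 0.05 s, during which the arm holds its last target. There are 200 camera calls.

## Working session

There is one attempt and no reset: what is moved stays moved. The work goes in short steps, Python scripts to look and compute and a tool call to move; the robot and the scene stay as the last step left them, time stands still between calls to the robot, and variables do not carry over. Pictures are saved under pics/ and viewed, about 8 in all and at most 12, crops included, and the job is handed in when it is done.

Besides the shell and the picture viewer there is one more tool, called after "Request:" as name(argument=value, ...) on one line, values as JSON. apply_moves: Moves the arm, as the interface text tells. Its arguments: {"type":"object","properties":{"deltas":{"type":"array"},"squeeze":{"type":"number"}},"required":["deltas"]}

```bash
mkdir -p pics
cat > h.py <<'E'
import numpy as np, cv2
from rig import ctrl, eyes
def cap(name,fn=None):
    d=eyes.capture(name)
    if fn: cv2.imwrite('pics/'+fn,cv2.cvtColor(d['frame'],cv2.COLOR_RGB2BGR))
    return d
def cam(d):
    f=d['frame'].shape[0]/2/np.tan(np.radians(d['fov_y'])/2)
    return f,d['cx'],d['cy'],np.array(d['extrinsics'])
def proj(d,p):
    f,cx,cy,E=cam(d);c=E[:3,:3]@np.array(p)+E[:3,3]
    return np.array([cx+f*c[0]/-c[2],cy-f*c[1]/-c[2]])
def onz(d,u,v,z):
    f,cx,cy,E=cam(d);R=E[:3,:3];o=-R.T@E[:3,3]
    r=R.T@np.array([(u-cx)/f,-(v-cy)/f,-1]);return o+r*(z-o[2])/r[2]
E
python3 - <<'E'
from h import *
for n in('top','side'):
    d=cap(n,n+'0.png');print(n,[k for k in d],cam(d)[:3],np.round(cam(d)[3],3).tolist())
print(ctrl.get_state())
E
```

```text
top ['frame', 'fov_y', 'cx', 'cy', 'extrinsics'] (np.float64(437.31070313790195), 314.56319424530886, 192.850022801012) [[-0.021, -1.0, -0.016, 0.019], [0.99, -0.023, 0.137, -0.508], [-0.137, -0.013, 0.99, -1.317], [0.0, 0.0, 0.0, 1.0]]
side ['frame', 'fov_y', 'cx', 'cy', 'extrinsics'] (np.float64(509.43566935313936), 321.27542130896455, 202.45270119447184) [[-0.883, -0.469, -0.009, 0.43], [0.349, -0.668, 0.657, -0.226], [-0.314, 0.577, 0.754, -1.087], [0.0, 0.0, 0.0, 1.0]]
{'t': 0.1, 'q': array([ 1.00880632,  0.33380422,  0.03986378,  1.4661869 , -0.01337443,
        1.34331061, -0.05846292]), 'joint_vel': array([ 0.00064571, -0.00194994, -0.00168868, -0.00331221,  0.00060733,
       -0.00017739,  0.00019622]), 'tau': array([ 4.96738998e-03, -6.57810187e+01,  1.34068642e+00, -4.04702353e+01,
       -5.95278502e-02,  4.09412873e-02,  1.12160035e-04]), 'tcp_pos': array([ 0.28997154, -0.58125493,  0.22176939]), 'orientation': array([-6.86895322e-04,  9.73343013e-01,  2.29353129e-01, -2.21788345e-04]), 'force': array([-0.349265  , -0.7301621 , -1.16588086]), 'ft_torque': array([ 0.00470461, -0.0043848 ,  0.02062205]), 'grip_width': 1.0052641545128342}
```

View pics/top0.png

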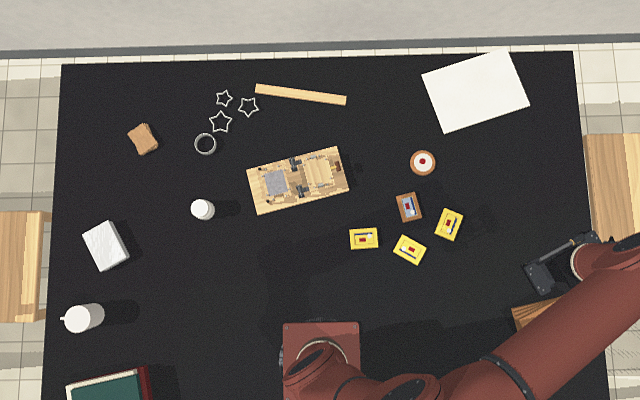

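View pics/side0.png

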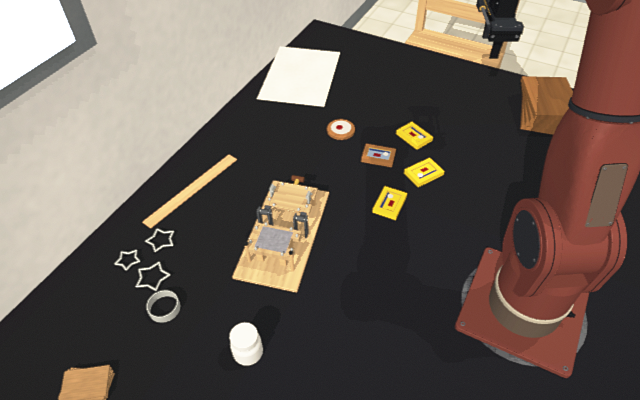

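The top view shows the brown frame at about (409,207), the jig from (247,147) to (352,215) with the open plate at right and the nest at left, and the yellow decoys around the frame. The side view has the frame at (378,155) and the jig at (282,230). Next I'll enlarge both.

Run:
```python
from h import *
a=cv2.imread('pics/top0.png');b=cv2.imread('pics/side0.png')
A=cv2.resize(a[135:235,240:440],None,fx=4,fy=4,interpolation=cv2.INTER_CUBIC)
cv2.imwrite('pics/c1.png',A)
B=cv2.resize(b[135:295,225:405],None,fx=3.75,fy=3.75,interpolation=cv2.INTER_CUBIC)
cv2.imwrite('pics/c2.png',B)
```

```text
(no output)
```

View pics/c1.png

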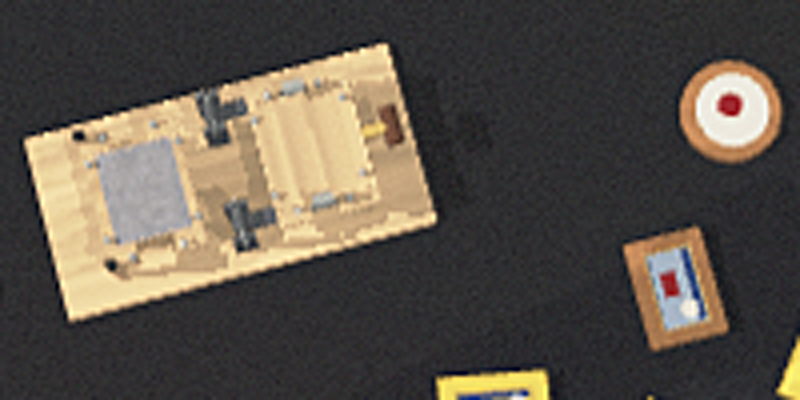

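View pics/c2.png

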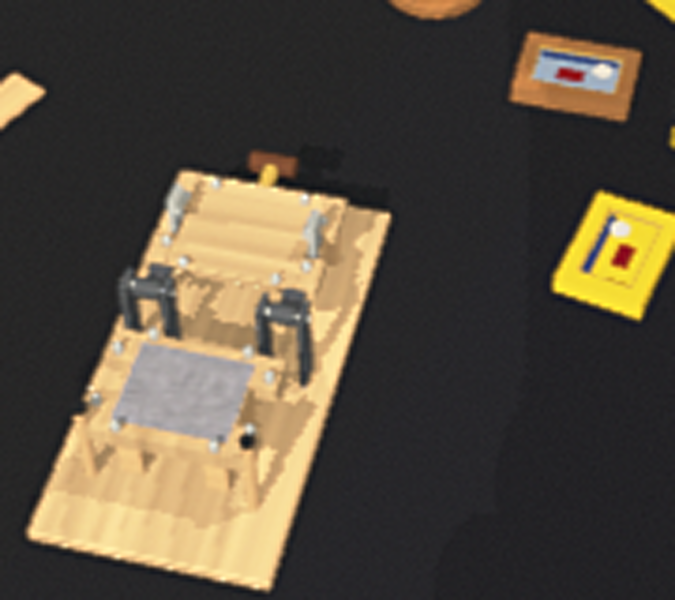

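```bash
cat > m.py <<'E'
from h import *
T=eyes.capture('top');S=eyes.capture('side')
t=lambda x,y:((x+.5)/4-.5+240,(y+.5)/4-.5+135)
s=lambda x,y:((x+.5)/3.75-.5+225,(y+.5)/3.75-.5+135)
from scipy.optimize import least_squares
def tri(a,b):
    r=least_squares(lambda p:np.r_[proj(T,p)-a,proj(S,p)-b],[.6,0,.05]);return r.x,np.abs(r.fun).max()
P={'handle':(t(391,125),s(272,163)),'postL':(t(79,135),s(78,408)),'postR':(t(112,266),s(248,440)),
'catL':(t(291,86),s(178,187)),'catR':(t(323,200),s(315,214)),
'feltc1':(t(98,152),s(112,422)),'felt2':(t(175,138),s(144,343)),'felt3':(t(193,225),s(253,363)),'felt4':(t(112,243),s(218,440)),
'round?':(t(729,104),None)}
for k,(a,b) in P.items():
    if b: p,e=tri(a,b);print(k,np.round(p*1000,1),round(e,2))
fc=np.array([onz(T,*t(*c),.014) for c in((624,243),(700,227),(729,330),(653,350))])*1000
print('frame top',fc.round(1).tolist(),fc.mean(0), [np.linalg.norm(fc[i]-fc[i-1]).round(1) for i in range(4)])
d=fc[3]-fc[0]+fc[2]-fc[1];print('long axis deg',np.degrees(np.arctan2(d[1],d[0])))
fs=np.array([onz(S,*s(*c),.014) for c in((529,33),(641,50),(629,105),(513,86))])*1000
print('side frame',fs.round(1).tolist(),fs.mean(0),[np.linalg.norm(fs[i]-fs[i-1]).round(1) for i in range(4)])
for n,z in(('handle',.065),('catL',.089),('catR',.089),('postL',.078),('postR',.078),('feltc1',.0615),('felt2',.0615),('felt3',.0615),('felt4',.0615)):
    print(n,'T',(onz(T,*P[n][0],z)*1000).round(1),'S',(onz(S,*P[n][1],z)*1000).round(1))
E
python3 m.py
```

```text
handle [587.7 -63.9  58.7] 0.24
postL [582.1 173.1  74.5] 0.09
postR [481.4 148.4  77.3] 0.17
catL [611.3  11.3  95.1] 0.08
catR [525.1 -10.7  92.4] 0.1
feltc1 [570.7 160.6  53.1] 0.55
felt2 [582.7 102.3  55.7] 0.42
felt3 [513.5  88.6  61.6] 0.26
felt4 [500.9 149.9  66.3] 0.39
frame top [[497.5, -245.5, 14.0], [508.8, -305.4, 14.0], [427.6, -323.6, 14.0], [413.3, -264.0, 14.0]] [ 461.79253792 -284.61941451   14.        ] [np.float64(86.2), np.float64(60.9), np.float64(83.2), np.float64(61.2)]
long axis deg -167.46952100432262
side frame [[508.8, -303.4, 14.0], [428.4, -324.4, 14.0], [414.0, -267.4, 14.0], [495.5, -246.9, 14.0]] [ 461.65577061 -285.5149151    14.        ] [np.float64(58.0), np.float64(83.1), np.float64(58.9), np.float64(84.0)]
handle T [585.7 -63.9  65. ] S [585.  -58.7  65. ]
catL T [612.5  11.3  89. ] S [615.    6.6  89. ]
catR T [525.3 -10.8  89. ] S [526.9 -13.3  89. ]
postL T [581.1 172.4  78. ] S [580.4 175.1  78. ]
postR T [480.8 148.1  78. ] S [481.4 148.9  78. ]
feltc1 T [570.8 160.3  61.5] S [565.5 165.1  61.5]
felt2 T [580.3 101.2  61.5] S [580.6 106.1  61.5]
felt3 T [512.7  88.3  61.5] S [514.1  88.7  61.5]
felt4 T [500.4 150.   61.5] S [503.6 147.3  61.5]
```

```bash
cat >> m.py <<'E'
b=np.array([onz(T,*t(*c),.012) for c in((24,138),(388,43),(437,218),(70,320))])*1000
print('base',b.round(1).tolist(),b.mean(0))
for i,j in((0,1),(3,2),(0,3),(1,2)):
    d=b[j]-b[i];print(np.degrees(np.arctan2(d[1],d[0])),np.linalg.norm(d))
# joint fit
def model(q,L): 
    x,y,a=q;c,s_=np.cos(a),np.sin(a);return np.array([x+c*L[0]-s_*L[1],y+s_*L[0]+c*L[1],L[2]])
# params: hinge x,y,yaw, post X,Y, catch X, felt hx, hy
def res(v):
    q=v[:3];px,py,cx_,hx,hy=v[3:]
    L={'handle':(0,-.131,.060),'postL':(px,py,.078),'postR':(-px,py,.078),'catL':(cx_,-.065,.089),'catR':(-cx_,-.065,.089),
     'feltc1':(hx,.065+hy,.0615),'felt2':(hx,.065-hy,.0615),'felt3':(-hx,.065-hy,.0615),'felt4':(-hx,.065+hy,.0615)}
    return np.concatenate([np.r_[proj(T,model(q,l))-P[k][0],proj(S,model(q,l))-P[k][1]] for k,l in L.items()])
r=least_squares(res,[.555,.063,.24,.05,.1,.045,.035,.03],loss='soft_l1');print(r.x.round(4),np.degrees(r.x[2]),res(r.x).round(1))
q=r.x[:3]
for n,l in(('seat',(0,-.065,.069)),('handle',(0,-.131,.058)),('nest',(0,.065,.0685)),('hinge',(0,0,.07))):print(n,(model(q,l)*1000).round(1))
E
python3 m.py | tail -12; python3 -c "
from h import *
print(ctrl.get_state()['tcp_pos'])"
```

```text
base [[592.9, 225.5, 12.0], [663.0, -65.6, 12.0], [521.0, -100.1, 12.0], [447.0, 189.3, 12.0]] [555.95777843  62.28598411  12.        ]
-76.4623544322635 299.41234520356767
-75.66828182630681 298.76433301206947
-166.0642022910796 150.26070426309485
-166.31826552810364 146.11704175953878
[0.5554 0.0627 0.235  0.0515 0.1014 0.045  0.034  0.0303] 13.46620403154083 [ 0.2  0.2  1.  -0.3 -0.3 -0.3 -0.1 -0.9 -0.4 -0.3 -0.2  0.1  0.4 -0.6
 -0.5  1.   0.1 -0.5 -0.4  0.7 -1.   1.5  0.2 -0.7 -1.  -0.   0.5 -0.5
 -0.1 -0.5 -0.  -0.1  0.8  0.1  1.3  0.7]
seat [ 5.705e+02 -5.000e-01  6.900e+01]
handle [585.9 -64.7  58. ]
nest [540.3 125.9  68.5]
hinge [555.4  62.7  70. ]
[ 0.29010207 -0.58148132  0.22224988]
```

Request:
apply_moves(deltas=[{"jaw": 0, "linear": [172, 296, -132], "yaw": -0.243}, {"jaw": 0, "linear": [172, 296, -132], "yaw": -0.243}, {"jaw": 0, "linear": [172, 296, -132], "yaw": -0.243}, {"jaw": 0, "linear": [172, 296, -132], "yaw": -0.243}, {"jaw": 0, "linear": [172, 296, -132], "yaw": -0.243}, {"jaw": 0, "linear": [172, 296, -132], "yaw": -0.243}, {"jaw": 0, "linear": [172, 296, -132], "yaw": -0.243}, {"jaw": 0, "linear": [172, 296, -132], "yaw": -0.243}, {"jaw": 0, "linear": [172, 296, -132], "yaw": -0.243}, {"jaw": 0, "linear": [172, 296, -132], "yaw": -0.243}], squeeze=20)

```text
t: 1.13
tcp_pos: [0.4647, -0.2775, 0.0879]
orientation: [-0.003, 0.993, 0.114, -0.0]
force: [0.3, 1.0, 0.3]
grip_width: 0.999
```

Request:
apply_moves(deltas=[{"jaw": 0, "linear": [-3, -7.5, -40], "yaw": -0.008}, {"jaw": 0, "linear": [-3, -7.5, -40], "yaw": -0.008}, {"jaw": 0, "linear": [-3, -7.5, -65], "yaw": -0.008}, {"jaw": 0, "linear": [-3, -7.5, -84], "yaw": -0.008}, {"jaw": 0, "linear": [-3, -7.5, -84], "yaw": -0.008}, {"jaw": 0, "linear": [-3, -7.5, -84], "yaw": -0.008}])

```text
t: 1.63
tcp_pos: [0.4613, -0.2853, 0.0044]
orientation: [-0.003, 0.994, 0.11, -0.001]
force: [0.4, 0.1, 0.2]
grip_width: 1.003
```

Request:
apply_moves(deltas=[{"jaw": 0.2, "linear": [0, 0, -1], "yaw": 0}, {"jaw": 0.4, "linear": [0, 0, -1], "yaw": 0}, {"jaw": 0.4, "linear": [0, 0, -1], "yaw": 0}, {"jaw": 0.4, "linear": [0, 0, -1], "yaw": 0}, {"jaw": 0.4, "linear": [0, 0, -1], "yaw": 0}, {"jaw": 0.4, "linear": [0, 0, -1], "yaw": 0}], squeeze=50)

```text
t: 2.13
tcp_pos: [0.4615, -0.2853, 0.004]
orientation: [-0.003, 0.994, 0.11, -0.001]
force: [-1.2, 0.7, 4.2]
grip_width: 0.677
```

Request:
apply_moves(deltas=[{"jaw": 0.4, "linear": [0, 0, 40], "yaw": 0}, {"jaw": 0.4, "linear": [0, 0, 80], "yaw": 0}, {"jaw": 0.4, "linear": [40, 90, 110], "yaw": 0.018}, {"jaw": 0.4, "linear": [109, 285, 110], "yaw": 0.018}, {"jaw": 0.4, "linear": [109, 285, 110], "yaw": 0.018}, {"jaw": 0.4, "linear": [109, 285, 110], "yaw": 0.018}, {"jaw": 0.4, "linear": [109, 285, 110], "yaw": 0.018}, {"jaw": 0.4, "linear": [109, 285, 110], "yaw": 0.018}, {"jaw": 0.4, "linear": [109, 285, 110], "yaw": 0.018}, {"jaw": 0.4, "linear": [109, 285, 110], "yaw": 0.018}])

```text
t: 2.97
tcp_pos: [0.5717, 0.007, 0.1146]
orientation: [-0.004, 0.993, 0.122, 0.0]
force: [-0.3, 0.2, -0.9]
grip_width: 0.68
```

Request:
apply_moves(deltas=[{"jaw": 0.4, "linear": [0, 0, 0], "yaw": 0}, {"jaw": 0.4, "linear": [0, 0, 0], "yaw": 0}])

```text
t: 3.13
tcp_pos: [0.5716, 0.0089, 0.1144]
orientation: [-0.005, 0.992, 0.124, -0.0]
force: [-0.8, -0.4, -2.0]
grip_width: 0.687
```

Request:
apply_moves(deltas=[{"jaw": 0.4, "linear": [-1, -9, -8], "yaw": -0.01}, {"jaw": 0.4, "linear": [-1, -9, -8], "yaw": -0.01}, {"jaw": 0.4, "linear": [-1, -9, -8], "yaw": -0.01}, {"jaw": 0.4, "linear": [-1, -9, -8], "yaw": -0.01}, {"jaw": 0.4, "linear": [-1, -9, -8], "yaw": -0.01}])

```text
t: 3.55
tcp_pos: [0.5705, -0.0011, 0.1064]
orientation: [-0.004, 0.993, 0.118, -0.0]
force: [0.1, 0.5, -1.8]
grip_width: 0.68
```

Run:
```python
from h import *
s=ctrl.get_state();print(s['tcp_pos'],s['orientation'],s['force'])
T=cap('top','t1.png');S=cap('side','s1.png')
a=cv2.imread('pics/t1.png');b=cv2.imread('pics/s1.png')
A=cv2.resize(a[140:220,270:370],None,fx=4,fy=4,interpolation=cv2.INTER_CUBIC)
B=cv2.resize(b[170:250,240:340],None,fx=4,fy=4,interpolation=cv2.INTER_CUBIC)
cv2.imwrite('pics/c3.png',np.hstack([A,B]))
```

```text
[ 0.57047205 -0.00106537  0.10642102] [-4.42816152e-03  9.92995693e-01  1.18067485e-01 -1.20298833e-04] [ 0.13780716  0.51653871 -1.76805664]
```

View pics/c3.png

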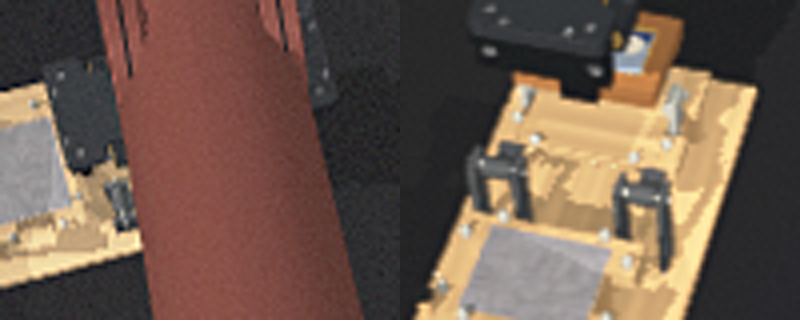

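The side crop shows the frame held over the plate, with its bottom corners at crop (655,106) and (513,78) on the right half. The top view is blocked by the arm. I'll overlay the predicted frame box and seat points on the side view.

Run:
```python
from h import *
b=cv2.imread('pics/s1.png');S=eyes.capture('side');k=7;x0,y0=250,165
B=cv2.resize(b[y0:y0+75,x0:x0+105],None,fx=k,fy=k,interpolation=cv2.INTER_CUBIC)
def J(c,a,L): return np.array([c[0]+np.cos(a)*L[0]-np.sin(a)*L[1],c[1]+np.sin(a)*L[0]+np.cos(a)*L[1],L[2]])/1000
def px(p): u=(proj(S,p)-[x0,y0]+.5)*k-.5; return tuple(np.round(u).astype(int))
a=2*np.arctan2(.118067,.992996);c=(570.5,-1.1);print(np.degrees(a))
for z in(102.4,116.4):
    pts=[px(J(c,a,(x,y,z))) for x,y in((-42,-30),(42,-30),(42,30),(-42,30))];print(pts)
    cv2.polylines(B,[np.array(pts)],True,(255,0,255) if z<110 else (0,255,0),1)
h=(555.5,62.7);ah=.238
for L,col in(((42,-35,62),(255,0,0)),((-42,-35,62),(255,0,0)),((42,-95,62),(255,0,0)),((-42,-95,62),(255,0,0)),((44,-65,89),(0,0,255)),((-44,-65,89),(0,0,255)),((44,-73,89),(0,0,255)),((-44,-73,89),(0,0,255)),((44,-57,89),(0,0,255)),((-44,-57,89),(0,0,255)),((43.5,0,76),(0,200,200)),((-43.5,0,76),(0,200,200)),((54,-108,62),(255,255,0)),((-54,-108,62),(255,255,0))):
    cv2.drawMarker(B,px(J(h,ah,L)),col,0,9,1)
cv2.imwrite('pics/o1.png',B)
```

```text
13.561243816029103
[(np.int64(425), np.int64(101)), (np.int64(188), np.int64(58)), (np.int64(132), np.int64(184)), (np.int64(377), np.int64(230))]
[(np.int64(424), np.int64(72)), (np.int64(185), np.int64(29)), (np.int64(128), np.int64(155)), (np.int64(375), np.int64(201))]
```

View pics/o1.png

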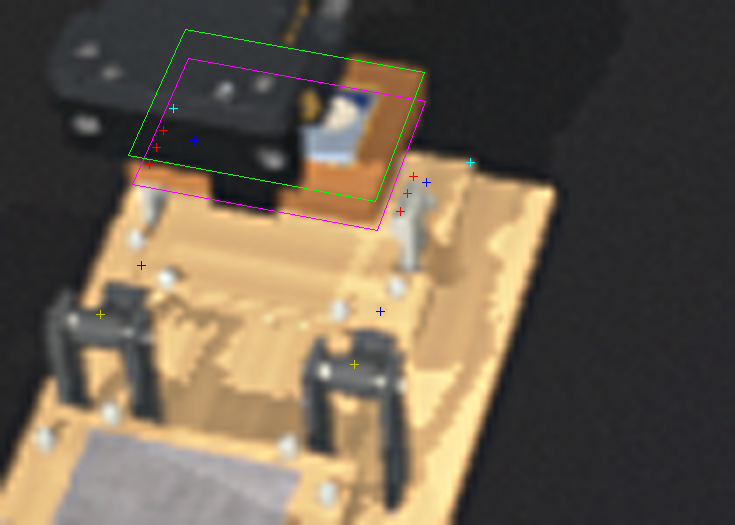

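The predicted box fits the held frame to about 1 px and the seat dowels are symmetric about the prediction. I'll shift about 1 mm towards the hinge and descend while watching the force.

Request:
apply_moves(deltas=[{"jaw": 0.4, "linear": [-0.2, 1.2, -5], "yaw": 0}, {"jaw": 0.4, "linear": [-0.2, 1.2, -10], "yaw": 0}, {"jaw": 0.4, "linear": [-0.2, 1.2, -15], "yaw": 0}, {"jaw": 0.4, "linear": [-0.2, 1.2, -18], "yaw": 0}, {"jaw": 0.4, "linear": [-0.2, 1.2, -21], "yaw": 0}, {"jaw": 0.4, "linear": [-0.2, 1.2, -21], "yaw": 0}], squeeze=60)

```text
t: 4.2
tcp_pos: [0.5703, 0.001, 0.085]
orientation: [-0.005, 0.993, 0.119, -0.0]
force: [-0.1, -0.9, -3.5]
grip_width: 0.683
```

Request:
apply_moves(deltas=[{"jaw": 0.4, "linear": [0, 0, -3], "yaw": 0}, {"jaw": 0.4, "linear": [0, 0, -6], "yaw": 0}, {"jaw": 0.4, "linear": [0, 0, -8], "yaw": 0}, {"jaw": 0.4, "linear": [0, 0, -10], "yaw": 0}, {"jaw": 0.4, "linear": [0, 0, -10], "yaw": 0}])

```text
t: 4.62
tcp_pos: [0.57, 0.0009, 0.0744]
orientation: [-0.005, 0.993, 0.119, -0.001]
force: [0.1, -0.2, -1.4]
grip_width: 0.679
```

Run:
```python
from h import *
S=cap('side','s2.png');b=cv2.imread('pics/s2.png');k=7;x0,y0=250,165
cv2.imwrite('pics/c4.png',cv2.resize(b[y0:y0+75,x0:x0+105],None,fx=k,fy=k,interpolation=cv2.INTER_CUBIC))
```

```text
(no output)
```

View pics/c4.png

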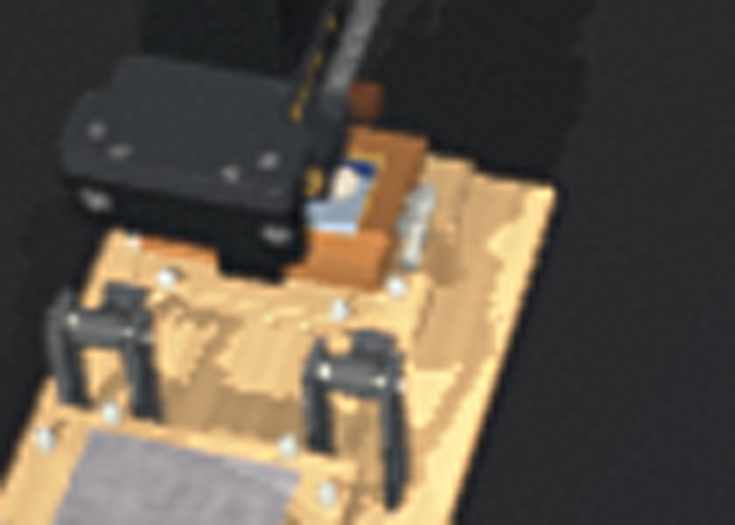

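The frame now sits between the catches, with its lower right corner at (380,290), about 8–10 mm above the floor and level with the dowels. I'll keep pressing down.

Request:
apply_moves(deltas=[{"jaw": 0.4, "linear": [0, 0, -2], "yaw": 0}, {"jaw": 0.4, "linear": [0, 0, -4], "yaw": 0}, {"jaw": 0.4, "linear": [0, 0, -5], "yaw": 0}, {"jaw": 0.4, "linear": [0, 0, -5], "yaw": 0}])

```text
t: 5.0
tcp_pos: [0.5698, 0.0009, 0.0691]
orientation: [-0.005, 0.993, 0.119, -0.001]
force: [-0.6, 0.6, -1.3]
grip_width: 0.684
```

Request:
apply_moves(deltas=[{"jaw": 0.4, "linear": [0, 0, -1], "yaw": 0}, {"jaw": 0.4, "linear": [0, 0, -2], "yaw": 0}, {"jaw": 0.4, "linear": [0, 0, -3], "yaw": 0}, {"jaw": 0.4, "linear": [0, 0, -3], "yaw": 0}])

```text
t: 5.33
tcp_pos: [0.5696, 0.0009, 0.066]
orientation: [-0.005, 0.993, 0.119, -0.001]
force: [0.1, 1.0, 0.8]
grip_width: 0.68
```

Request:
apply_moves(deltas=[{"jaw": 0.4, "linear": [0, 0, -1], "yaw": 0}, {"jaw": 0.4, "linear": [0, 0, -2], "yaw": 0}, {"jaw": 0.4, "linear": [0, 0, -2.5], "yaw": 0}, {"jaw": 0.4, "linear": [0, 0, -2.5], "yaw": 0}])

```text
t: 5.67
tcp_pos: [0.5697, 0.0009, 0.0658]
orientation: [-0.004, 0.993, 0.119, -0.001]
force: [-10.9, -0.6, 22.8]
grip_width: 0.683
```

Request:
apply_moves(deltas=[{"jaw": 0.4, "linear": [0, 0, -0.5], "yaw": 0}, {"jaw": 0.15, "linear": [0, 0, 0], "yaw": 0}, {"jaw": 0.15, "linear": [0, 0, 0], "yaw": 0}, {"jaw": 0.15, "linear": [0, 0, 0], "yaw": 0}, {"jaw": 0.15, "linear": [0, 0, 40], "yaw": 0}, {"jaw": 0.15, "linear": [0, 0, 80], "yaw": 0}, {"jaw": 0.15, "linear": [15, -64, 80], "yaw": 0.1}, {"jaw": 0.15, "linear": [15, -64, 80], "yaw": 0.2}, {"jaw": 0.15, "linear": [15, -64, 80], "yaw": 0.3}, {"jaw": 0.15, "linear": [15, -64, 80], "yaw": 0.4}], squeeze=20)

```text
t: 6.5
tcp_pos: [0.5847, -0.0656, 0.1454]
orientation: [-0.004, 0.949, 0.314, -0.002]
force: [0.3, 1.4, 0.3]
grip_width: 0.851
```

Run:
```python
from h import *
s=ctrl.get_state();print(s['tcp_pos'],s['orientation'],s['force'])
S=cap('side','s3.png');T=cap('top','t3.png');b=cv2.imread('pics/s3.png');k=7;x0,y0=250,160
def J(L,c=(555.5,62.7),a=.238): return np.array([c[0]+np.cos(a)*L[0]-np.sin(a)*L[1],c[1]+np.sin(a)*L[0]+np.cos(a)*L[1],L[2]])/1000
B=cv2.resize(b[y0:y0+75,x0:x0+105],None,fx=k,fy=k,interpolation=cv2.INTER_CUBIC)
p=[tuple(((proj(S,J((x,y,76)))-[x0,y0]+.5)*k-.5).round().astype(int)) for x,y in((-42,-95),(42,-95),(42,-35),(-42,-35))];print(p)
for q in p: cv2.drawMarker(B,q,(255,0,255),0,9,1)
cv2.imwrite('pics/c5.png',B)
```

```text
[ 0.58471372 -0.06556802  0.14535551] [-0.00378681  0.94930766  0.31431968 -0.00194059] [0.33015565 1.38509826 0.28014474]
[(np.int64(425), np.int64(190)), (np.int64(191), np.int64(147)), (np.int64(137), np.int64(273)), (np.int64(378), np.int64(319))]
```

View pics/c5.png

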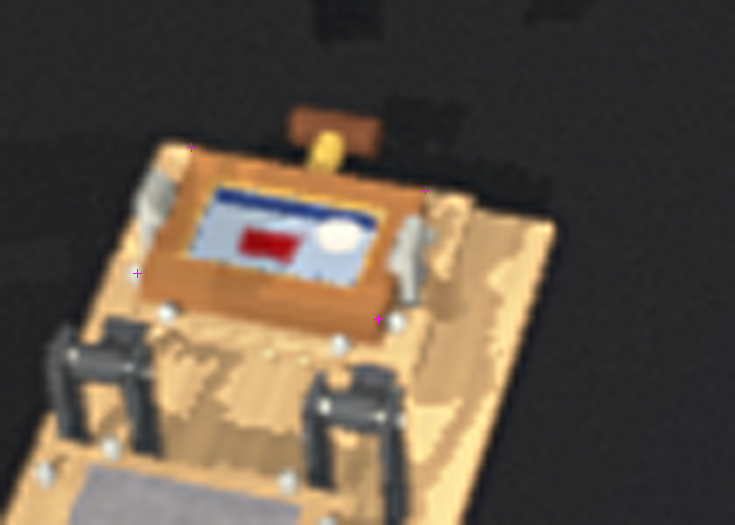

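The frame lies in the plate with its ends at the catches, around (155,205) and (410,255). I'll enlarge both catches before (closed), during (open) and now.

Run:
```python
from h import *
rows=[]
for (x,y) in((303,186),(266,179)):
    rows.append(np.hstack([cv2.resize(cv2.imread('pics/'+f)[y:y+18,x:x+16],None,fx=16,fy=16,interpolation=cv2.INTER_CUBIC) for f in('side0.png','s2.png','s3.png')]))
cv2.imwrite('pics/c6.png',np.vstack(rows))
```

```text
(no output)
```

View pics/c6.png

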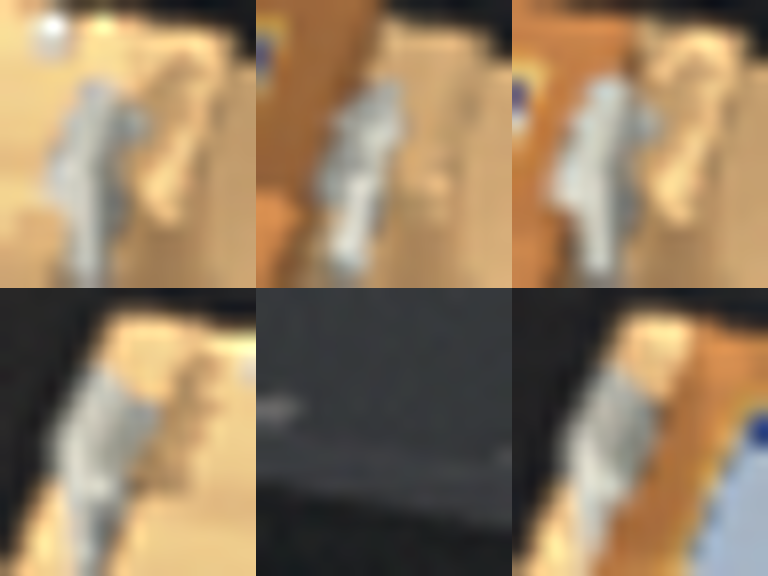

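Both catches look exactly as they did closed at the start (right panels), and unlike the open state in the middle panel, so the frame is seated. Now the handle.

Request:
apply_moves(deltas=[{"jaw": 0.4, "linear": [0.7, 2, 0], "yaw": 0.12}, {"jaw": 0.4, "linear": [0.7, 2, 0], "yaw": 0.24}, {"jaw": 0.4, "linear": [0.7, 2, 0], "yaw": 0.36}, {"jaw": 0.4, "linear": [0.7, 2, 0], "yaw": 0.48}, {"jaw": 0.4, "linear": [0.7, 2, 0], "yaw": 0.6}, {"jaw": 0.4, "linear": [0.7, 2, 0], "yaw": 0.72}, {"jaw": 0.4, "linear": [0.7, 2, 0], "yaw": 0.84}, {"jaw": 0.4, "linear": [0.7, 2, 0], "yaw": 0.96}, {"jaw": 0.4, "linear": [0.7, 2, 0], "yaw": 1.08}, {"jaw": 0.4, "linear": [0.7, 2, 0], "yaw": 1.17}])

```text
t: 7.43
tcp_pos: [0.5851, -0.061, 0.145]
orientation: [-0.003, 0.617, 0.787, -0.004]
force: [0.3, 0.1, -0.3]
grip_width: 0.602
```

Request:
apply_moves(deltas=[{"jaw": 0.4, "linear": [0, 0, 0], "yaw": 0.02}, {"jaw": 0.4, "linear": [0, 0, 0], "yaw": 0.02}, {"jaw": 0.4, "linear": [0, 0, 0], "yaw": 0.02}])

```text
t: 7.68
tcp_pos: [0.585, -0.0607, 0.1448]
orientation: [-0.003, 0.61, 0.792, -0.004]
force: [-0.6, -0.2, -0.0]
grip_width: 0.599
```

Request:
apply_moves(deltas=[{"jaw": 0.4, "linear": [0.4, -3, -30], "yaw": -0.02}, {"jaw": 0.4, "linear": [0.4, -3, -60], "yaw": -0.02}, {"jaw": 0.4, "linear": [0.4, -3, -85], "yaw": -0.02}, {"jaw": 0.4, "linear": [0.4, -3, -97], "yaw": -0.02}, {"jaw": 0.4, "linear": [0.4, -3, -97], "yaw": -0.02}, {"jaw": 0.5, "linear": [0.4, -3, -97], "yaw": -0.02}, {"jaw": 0.75, "linear": [0.4, -3, -97], "yaw": -0.02}, {"jaw": 0.75, "linear": [0.4, -3, -97], "yaw": -0.02}, {"jaw": 0.75, "linear": [0.4, -3, -97], "yaw": -0.02}, {"jaw": 0.75, "linear": [0.4, -3, -97], "yaw": -0.02}], squeeze=25)

```text
t: 8.52
tcp_pos: [0.5863, -0.0638, 0.049]
orientation: [-0.002, 0.618, 0.786, -0.004]
force: [-0.4, -0.9, 5.5]
grip_width: 0.339
```

Run:
```python
import numpy as np
for i,th in enumerate(np.r_[np.arange(0,3.01,.1),3.05,3.1,3.14]):
    dy=131-131*np.cos(th)-12*np.sin(th);dz=12+131*np.sin(th)-12*np.cos(th)
    print(round(th,2),[round(586.3-.236*dy,1),round(-63.8+.972*dy,1),round(49+dz,1)],'d',[round(-.236*dy,1),round(.972*dy,1),round(dz,1)])
```

```text
0.0 [np.float64(586.3), np.float64(-63.8), np.float64(49.0)] d [np.float64(-0.0), np.float64(0.0), np.float64(0.0)]
0.1 [np.float64(586.4), np.float64(-64.3), np.float64(62.1)] d [np.float64(0.1), np.float64(-0.5), np.float64(13.1)]
0.2 [np.float64(586.2), np.float64(-63.6), np.float64(75.3)] d [np.float64(-0.1), np.float64(0.2), np.float64(26.3)]
0.3 [np.float64(585.8), np.float64(-61.6), np.float64(88.2)] d [np.float64(-0.5), np.float64(2.2), np.float64(39.2)]
0.4 [np.float64(585.0), np.float64(-58.3), np.float64(101.0)] d [np.float64(-1.3), np.float64(5.5), np.float64(52.0)]
0.5 [np.float64(583.9), np.float64(-53.8), np.float64(113.3)] d [np.float64(-2.4), np.float64(10.0), np.float64(64.3)]
0.6 [np.float64(582.5), np.float64(-48.1), np.float64(125.1)] d [np.float64(-3.8), np.float64(15.7), np.float64(76.1)]
0.7 [np.float64(580.9), np.float64(-41.4), np.float64(136.2)] d [np.float64(-5.4), np.float64(22.4), np.float64(87.2)]
0.8 [np.float64(579.0), np.float64(-33.5), np.float64(146.6)] d [np.float64(-7.3), np.float64(30.3), np.float64(97.6)]
0.9 [np.float64(576.8), np.float64(-24.
[... 2283 characters left out ...]
 np.float64(179.6), np.float64(116.2)] d [np.float64(-59.1), np.float64(243.4), np.float64(67.2)]
2.9 [np.float64(526.0), np.float64(184.4), np.float64(104.0)] d [np.float64(-60.3), np.float64(248.2), np.float64(55.0)]
3.0 [np.float64(525.2), np.float64(187.9), np.float64(91.4)] d [np.float64(-61.1), np.float64(251.7), np.float64(42.4)]
3.05 [np.float64(524.9), np.float64(189.3), np.float64(84.9)] d [np.float64(-61.4), np.float64(253.1), np.float64(35.9)]
3.1 [np.float64(524.6), np.float64(190.3), np.float64(78.4)] d [np.float64(-61.7), np.float64(254.1), np.float64(29.4)]
3.14 [np.float64(524.5), np.float64(190.8), np.float64(73.2)] d [np.float64(-61.8), np.float64(254.6), np.float64(24.2)]
```

Request:
apply_moves(deltas=[{"jaw": 0.75, "linear": [0, 0, 13], "yaw": 0}, {"jaw": 0.75, "linear": [0, 0, 26], "yaw": 0}, {"jaw": 0.75, "linear": [-0.5, 2, 39], "yaw": 0}, {"jaw": 0.75, "linear": [-1.3, 5.5, 52], "yaw": 0}, {"jaw": 0.75, "linear": [-2.4, 10, 64], "yaw": 0}, {"jaw": 0.75, "linear": [-3.8, 15.7, 76], "yaw": 0}, {"jaw": 0.75, "linear": [-5.4, 22.4, 87], "yaw": 0}, {"jaw": 0.75, "linear": [-7.3, 30.3, 97.6], "yaw": 0}, {"jaw": 0.75, "linear": [-9.5, 39, 107], "yaw": 0}, {"jaw": 0.75, "linear": [-9.5, 39, 107], "yaw": 0}])

```text
t: 9.35
tcp_pos: [0.5763, -0.0232, 0.1585]
orientation: [-0.001, 0.618, 0.786, -0.004]
force: [-2.1, -2.1, 1.8]
grip_width: 0.342
```

Request:
apply_moves(deltas=[{"jaw": 0.75, "linear": [-1.8, 8, 6.7], "yaw": 0}, {"jaw": 0.75, "linear": [-4.4, 18.6, 14.3], "yaw": 0}, {"jaw": 0.75, "linear": [-7, 29.7, 20.7], "yaw": 0}, {"jaw": 0.75, "linear": [-10, 41.4, 26], "yaw": 0}, {"jaw": 0.75, "linear": [-13, 53.6, 30], "yaw": 0}, {"jaw": 0.75, "linear": [-16, 66, 32.8], "yaw": 0}, {"jaw": 0.75, "linear": [-19, 78.8, 34.3], "yaw": 0}, {"jaw": 0.75, "linear": [-22, 91.6, 34.5], "yaw": 0}, {"jaw": 0.75, "linear": [-25.2, 104.3, 33.3], "yaw": 0}, {"jaw": 0.75, "linear": [-25.2, 104.3, 33.3], "yaw": 0}])

```text
t: 10.18
tcp_pos: [0.5496, 0.0853, 0.1928]
orientation: [-0.002, 0.616, 0.788, -0.004]
force: [-7.7, 1.9, 9.6]
grip_width: 0.34
```

Request:
apply_moves(deltas=[{"jaw": 0.75, "linear": [-1.5, 8.4, -2.5], "yaw": 0}, {"jaw": 0.75, "linear": [-4.5, 20.6, -6.2], "yaw": 0}, {"jaw": 0.75, "linear": [-7.4, 32.4, -11.2], "yaw": 0}, {"jaw": 0.75, "linear": [-10, 43.7, -17.3], "yaw": 0}, {"jaw": 0.75, "linear": [-12.7, 54.4, -24.6], "yaw": 0}, {"jaw": 0.75, "linear": [-15, 64.2, -33], "yaw": 0}, {"jaw": 0.75, "linear": [-17.3, 73.3, -42.3], "yaw": 0}, {"jaw": 0.75, "linear": [-19.2, 81.3, -52.5], "yaw": 0}, {"jaw": 0.75, "linear": [-19.2, 81.3, -52.5], "yaw": 0}])

```text
t: 10.93
tcp_pos: [0.5286, 0.1705, 0.1394]
orientation: [-0.003, 0.615, 0.789, -0.003]
force: [-4.3, 4.8, 1.0]
grip_width: 0.337
```

Request:
apply_moves(deltas=[{"jaw": 0.75, "linear": [-0.8, 3.5, -5], "yaw": 0}, {"jaw": 0.75, "linear": [-1.6, 6.5, -10.5], "yaw": 0}, {"jaw": 0.75, "linear": [-2.3, 9.6, -16], "yaw": 0}, {"jaw": 0.75, "linear": [-3, 12, -21.6], "yaw": 0}, {"jaw": 0.75, "linear": [-3.6, 14, -27.7], "yaw": 0}, {"jaw": 0.75, "linear": [-4, 16, -34], "yaw": 0}, {"jaw": 0.75, "linear": [-4.5, 18, -40], "yaw": 0}, {"jaw": 0.75, "linear": [-4.8, 19, -46], "yaw": 0}, {"jaw": 0.75, "linear": [-4.8, 19, -46], "yaw": 0}])

```text
t: 11.68
tcp_pos: [0.5233, 0.1917, 0.0924]
orientation: [-0.004, 0.614, 0.789, -0.002]
force: [-2.0, 6.1, -1.5]
grip_width: 0.338
```

Request:
apply_moves(deltas=[{"jaw": 0.75, "linear": [-0.2, 0.5, -4], "yaw": 0}, {"jaw": 0.75, "linear": [-0.3, 1, -8], "yaw": 0}, {"jaw": 0.75, "linear": [-0.4, 1.2, -12], "yaw": 0}, {"jaw": 0.75, "linear": [-0.4, 1.4, -16], "yaw": 0}, {"jaw": 0.75, "linear": [-0.4, 1.4, -19], "yaw": 0}, {"jaw": 0.75, "linear": [-0.4, 1.4, -21], "yaw": 0}, {"jaw": 0.75, "linear": [-0.4, 1.4, -21], "yaw": 0}, {"jaw": 0.75, "linear": [-0.4, 1.4, -21], "yaw": 0}])

```text
t: 12.35
tcp_pos: [0.5226, 0.1948, 0.0721]
orientation: [-0.005, 0.614, 0.79, -0.001]
force: [-6.2, 5.0, 11.4]
grip_width: 0.341
```

Request:
apply_moves(deltas=[{"jaw": 0.75, "linear": [0, -1, -2], "yaw": 0}, {"jaw": 0.75, "linear": [0, -1, -2], "yaw": 0}, {"jaw": 0.75, "linear": [0, -1, -2], "yaw": 0}, {"jaw": 0.75, "linear": [0, -1, -2], "yaw": 0}])

```text
t: 12.68
tcp_pos: [0.5227, 0.1948, 0.0718]
orientation: [-0.005, 0.613, 0.79, -0.001]
force: [-10.0, -0.0, 22.0]
grip_width: 0.339
```

Request:
apply_moves(deltas=[{"jaw": 0.75, "linear": [0, 0, 1], "yaw": 0}, {"jaw": 0.5, "linear": [0, 0, 1], "yaw": 0}, {"jaw": 0.45, "linear": [0, 0, 1], "yaw": 0}, {"jaw": 0.45, "linear": [0, 0, 40], "yaw": 0}, {"jaw": 0.35, "linear": [0, 0, 80], "yaw": 0}, {"jaw": 0.2, "linear": [0, 0, 115], "yaw": 0}, {"jaw": 0.15, "linear": [8, -35, 120], "yaw": 0}, {"jaw": 0.15, "linear": [17, -68, 120], "yaw": 0}, {"jaw": 0.15, "linear": [27, -105, 120], "yaw": 0}, {"jaw": 0.15, "linear": [33, -140, 120], "yaw": 0}])

```text
t: 13.52
tcp_pos: [0.5567, 0.0523, 0.1918]
orientation: [-0.004, 0.614, 0.79, -0.001]
force: [0.4, 0.5, 0.7]
grip_width: 0.835
```

Run:
```python
from h import *
s=ctrl.get_state();print(s['tcp_pos'],s['orientation'],s['force'])
S=cap('side','s4.png');b=cv2.imread('pics/s4.png');k=7;x0,y0=230,165
def J(L,c=(554.9,64),a=.239): return np.array([c[0]+np.cos(a)*L[0]-np.sin(a)*L[1],c[1]+np.sin(a)*L[0]+np.cos(a)*L[1],L[2]])/1000
B=cv2.resize(b[y0:y0+85,x0:x0+105],None,fx=k,fy=k,interpolation=cv2.INTER_CUBIC)
for L in((25,65,118),(-25,65,118),(0,131,82)):
    q=tuple(((proj(S,J(L))-[x0,y0]+.5)*k-.5).round().astype(int));print(L,q,J(L)); cv2.drawMarker(B,q,(255,0,255),0,9,1)
cv2.imwrite('pics/c7.png',B)
```

```text
[0.55667628 0.05226187 0.19178879] [-3.76895506e-03  6.13642637e-01  7.89574574e-01 -7.07644348e-04] [0.43312997 0.5234543  0.65130624]
(25, 65, 118) (np.int64(216), np.int64(397)) [0.56380185 0.13307067 0.118     ]
(-25, 65, 118) (np.int64(371), np.int64(428)) [0.51522309 0.12123411 0.118     ]
(0, 131, 82) (np.int64(236), np.int64(652)) [0.52388822 0.19127635 0.082     ]
```

View pics/c7.png

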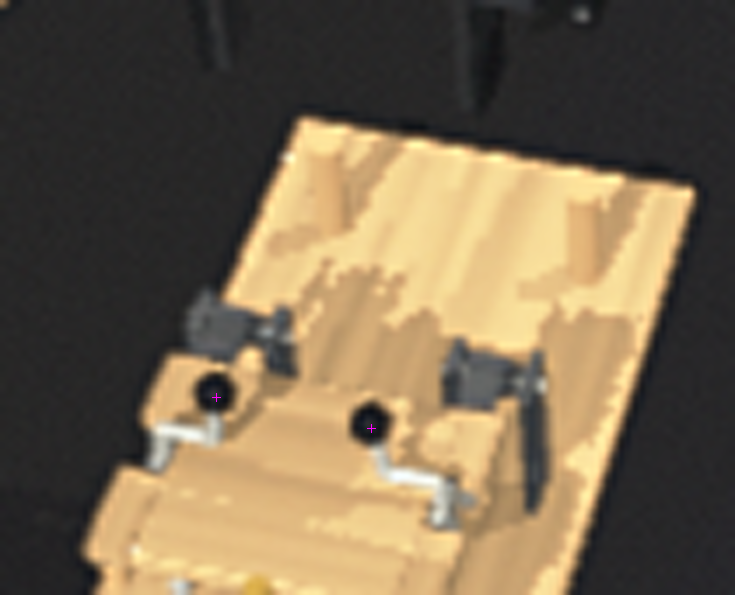

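The plate is fully over, with the balls at (214,393) and (371,424), within 1 px of the prediction. Now I'll move over the balls.

Request:
apply_moves(deltas=[{"jaw": 0.1, "linear": [-9, 37, -10], "yaw": -0.01}, {"jaw": 0.1, "linear": [-17, 74, -15], "yaw": -0.01}, {"jaw": 0.1, "linear": [-17, 74, -15], "yaw": -0.01}, {"jaw": 0.1, "linear": [-17, 74, -15], "yaw": -0.01}, {"jaw": 0.1, "linear": [-17, 74, -15], "yaw": -0.01}])

```text
t: 13.98
tcp_pos: [0.5409, 0.1169, 0.1758]
orientation: [-0.003, 0.621, 0.784, -0.003]
force: [-0.1, -0.8, 0.3]
grip_width: 0.903
```

Request:
apply_moves(deltas=[{"jaw": 0.1, "linear": [-1.4, 10, -10], "yaw": 0.008}, {"jaw": 0.1, "linear": [-1.4, 10, -20], "yaw": 0.008}, {"jaw": 0.1, "linear": [-1.4, 10, -40], "yaw": 0.008}, {"jaw": 0.1, "linear": [-1.4, 10, -55], "yaw": 0.008}, {"jaw": 0.1, "linear": [-1.4, 10, -67], "yaw": 0.008}, {"jaw": 0.1, "linear": [-1.4, 10, -72], "yaw": 0.008}, {"jaw": 0.1, "linear": [-1.4, 10, -72], "yaw": 0.008}])

```text
t: 14.57
tcp_pos: [0.5387, 0.1265, 0.1022]
orientation: [-0.004, 0.618, 0.786, -0.004]
force: [-0.2, -0.3, 0.4]
grip_width: 0.902
```

Request:
apply_moves(deltas=[{"jaw": 0.25, "linear": [0.4, 0.4, 1], "yaw": 0}, {"jaw": 0.4, "linear": [0.4, 0.4, 1], "yaw": 0}, {"jaw": 0.6, "linear": [0.4, 0.4, 1], "yaw": 0}, {"jaw": 0.6, "linear": [0.4, 0.4, 1], "yaw": 0}, {"jaw": 0.6, "linear": [0.4, 0.4, 1], "yaw": 0}, {"jaw": 0.6, "linear": [0.4, 0.4, 1], "yaw": 0}, {"jaw": 0.6, "linear": [0.4, 0.4, 1], "yaw": 0}], squeeze=15)

```text
t: 15.15
tcp_pos: [0.5388, 0.1267, 0.1027]
orientation: [-0.004, 0.618, 0.786, -0.004]
force: [0.9, -1.2, -8.4]
grip_width: 0.463
```

Request:
apply_moves(deltas=[{"jaw": 0.6, "linear": [0, 0, 0], "yaw": 0}, {"jaw": 0.6, "linear": [0, 0, 0], "yaw": 0}, {"jaw": 0.6, "linear": [0.5, -2, 3.2], "yaw": 0}, {"jaw": 0.6, "linear": [1, -4.2, 6.3], "yaw": 0}, {"jaw": 0.6, "linear": [1.6, -6.5, 9.3], "yaw": 0}, {"jaw": 0.6, "linear": [2.2, -8.9, 12.1], "yaw": 0}, {"jaw": 0.6, "linear": [2.8, -11.6, 14.8], "yaw": 0}, {"jaw": 0.6, "linear": [3.5, -14.3, 17.4], "yaw": 0}, {"jaw": 0.6, "linear": [3.5, -14.3, 17.4], "yaw": 0}], squeeze=30)

```text
t: 15.9
tcp_pos: [0.5427, 0.1126, 0.1207]
orientation: [-0.004, 0.618, 0.786, -0.003]
force: [1.6, 0.3, -3.2]
grip_width: 0.405
```

Run:
```python
from h import *
s=ctrl.get_state();print(s['tcp_pos'],s['force'],s['grip_width'])
S=cap('side','s5.png');b=cv2.imread('pics/s5.png');k=7;x0,y0=230,165
cv2.imwrite('pics/c8.png',cv2.resize(b[y0:y0+85,x0:x0+105],None,fx=k,fy=k,interpolation=cv2.INTER_CUBIC))
```

```text
[0.54273823 0.11260205 0.12070388] [ 1.59818627  0.30204379 -3.17907732] 0.40498339186590376
```

View pics/c8.png

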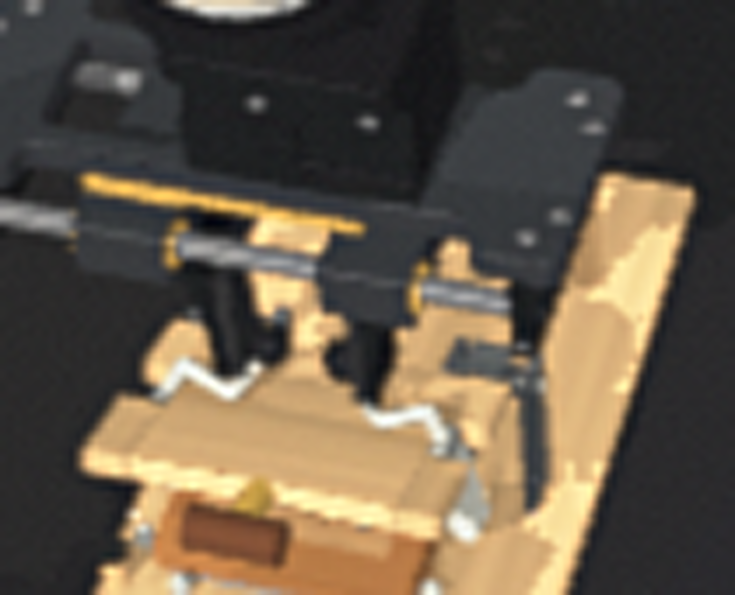

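The plate is lifting off, and the brown frame back stays in the nest (around (300,550)) with the levers squeezed. Continuing the swing.

Request:
apply_moves(deltas=[{"jaw": 0.6, "linear": [0.7, -3, 2.5], "yaw": 0}, {"jaw": 0.6, "linear": [1.4, -5.8, 4.8], "yaw": 0}, {"jaw": 0.6, "linear": [2.1, -9, 7], "yaw": 0}, {"jaw": 0.6, "linear": [2.9, -12, 8.9], "yaw": 0}, {"jaw": 0.6, "linear": [3.7, -15.3, 10.7], "yaw": 0}, {"jaw": 0.6, "linear": [4.5, -18.7, 12.3], "yaw": 0}, {"jaw": 0.6, "linear": [5.3, -22.2, 13.8], "yaw": 0}, {"jaw": 0.6, "linear": [6.2, -25.7, 15.1], "yaw": 0}, {"jaw": 0.6, "linear": [6.2, -25.7, 15.1], "yaw": 0}])

```text
t: 16.7
tcp_pos: [0.5489, 0.0877, 0.1366]
orientation: [-0.004, 0.618, 0.786, -0.003]
force: [0.0, 3.1, 0.8]
grip_width: 0.404
```

Request:
apply_moves(deltas=[{"jaw": 0.4, "linear": [0, 0, 0], "yaw": 0}, {"jaw": 0.2, "linear": [0, 0, 0], "yaw": 0}, {"jaw": 0.1, "linear": [0, 0, 0], "yaw": 0}, {"jaw": 0.1, "linear": [0, 0, 2], "yaw": 0}, {"jaw": 0.1, "linear": [0, 0, 35], "yaw": 0}, {"jaw": 0.2, "linear": [0, 0, 70], "yaw": 0}, {"jaw": 0.4, "linear": [0, 0, 95], "yaw": 0}, {"jaw": 0.4, "linear": [0, 0, 95], "yaw": 0}, {"jaw": 0.4, "linear": [0, 0, 95], "yaw": 0}])

```text
t: 17.45
tcp_pos: [0.5496, 0.0878, 0.2332]
orientation: [-0.003, 0.618, 0.786, -0.002]
force: [0.7, -0.3, -0.3]
grip_width: 0.655
```

Run:
```python
from h import *
s=ctrl.get_state();print(s['tcp_pos'],s['orientation'],s['grip_width'])
S=cap('side','s6.png');b=cv2.imread('pics/s6.png');k=7;x0,y0=225,175
def J(L,c=(554.9,64),a=.239): return np.array([c[0]+np.cos(a)*L[0]-np.sin(a)*L[1],c[1]+np.sin(a)*L[0]+np.cos(a)*L[1],L[2]])/1000
B=cv2.resize(b[y0:y0+85,x0:x0+110],None,fx=k,fy=k,interpolation=cv2.INTER_CUBIC)
for th in np.arange(2.0,2.9,.1):
    y=-131*np.cos(th)-12*np.sin(th);z=70+131*np.sin(th)-12*np.cos(th)
    q=tuple(((proj(S,J((0,y,z)))-[x0,y0]+.5)*k-.5).round().astype(int));print(th.round(1),q,(J((0,y,z))*1000).round(1)); cv2.drawMarker(B,q,(255,0,255),0,9,1)
for x,y in((42,35),(-42,35),(-42,95),(42,95)):cv2.drawMarker(B,tuple(((proj(S,J((x,y,75.5)))-[x0,y0]+.5)*k-.5).round().astype(int)),(0,255,0),0,9,1)
cv2.imwrite('pics/c9.png',B)
```

```text
[0.54959897 0.08783589 0.23317337] [-0.0028134   0.61772869  0.78638398 -0.0018918 ] 0.6554678157623924
2.0 (np.int64(330), np.int64(126)) [544.6 106.4 194.1]
2.1 (np.int64(318), np.int64(167)) [541.7 118.2 189.1]
2.2 (np.int64(308), np.int64(210)) [538.9 129.5 183. ]
2.3 (np.int64(298), np.int64(254)) [536.4 140.1 175.7]
2.4 (np.int64(290), np.int64(298)) [534.  150.  167.3]
2.5 (np.int64(283), np.int64(342)) [531.8 159.  158. ]
2.6 (np.int64(277), np.int64(385)) [529.8 167.1 147.8]
2.7 (np.int64(273), np.int64(427)) [528.1 174.1 136.8]
2.8 (np.int64(270), np.int64(467)) [526.6 180.  125.2]
```

View pics/c9.png

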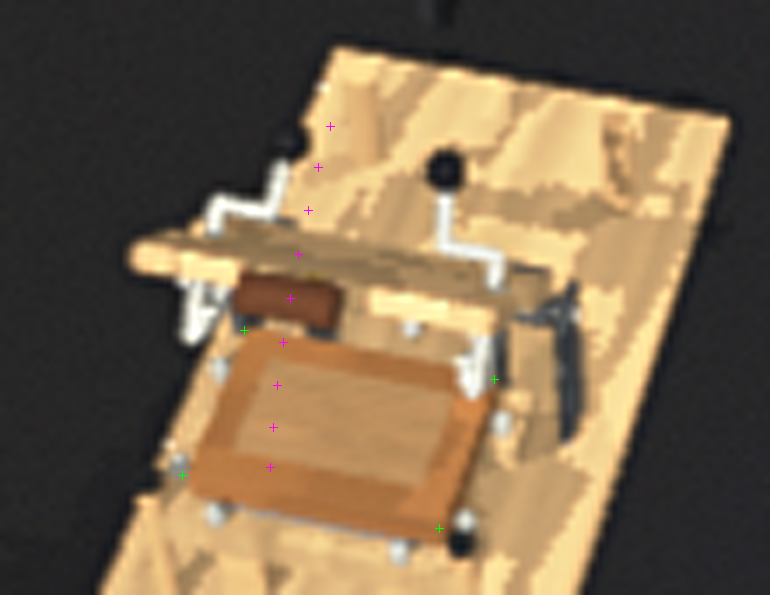

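The frame lies face-down and flat among the nest dowels, the plate stays up at about 2.4 rad, and the handle is at crop (289,302), i.e. (534,151,166).

Request:
apply_moves(deltas=[{"jaw": 0.4, "linear": [-8, 32, 0], "yaw": 0}, {"jaw": 0.4, "linear": [-16, 63, 0], "yaw": 0}, {"jaw": 0.4, "linear": [-16, 63, 0], "yaw": 0}, {"jaw": 0.4, "linear": [-16, 63, -15], "yaw": 0}, {"jaw": 0.4, "linear": [-16, 63, -30], "yaw": 0}, {"jaw": 0.4, "linear": [-16, 63, -50], "yaw": 0}, {"jaw": 0.4, "linear": [-16, 63, -67], "yaw": 0}, {"jaw": 0.4, "linear": [-16, 63, -77], "yaw": 0}, {"jaw": 0.4, "linear": [-16, 63, -77], "yaw": 0}, {"jaw": 0.4, "linear": [-16, 63, -77], "yaw": 0}])

```text
t: 18.33
tcp_pos: [0.5323, 0.1504, 0.154]
orientation: [-0.004, 0.618, 0.786, -0.003]
force: [0.4, -0.1, 0.3]
grip_width: 0.6
```

Request:
apply_moves(deltas=[{"jaw": 0.5, "linear": [0, 0, 0], "yaw": 0}, {"jaw": 0.75, "linear": [0, 0, 0], "yaw": 0}, {"jaw": 0.75, "linear": [0, 0, 0], "yaw": 0}, {"jaw": 0.75, "linear": [0, 0, 0], "yaw": 0}, {"jaw": 0.75, "linear": [0, 0, 0], "yaw": 0}], squeeze=25)

```text
t: 18.75
tcp_pos: [0.5333, 0.1506, 0.1547]
orientation: [-0.004, 0.618, 0.786, -0.002]
force: [1.1, 1.7, 0.4]
grip_width: 0.34
```

Request:
apply_moves(deltas=[{"jaw": 0.75, "linear": [2.6, -10.7, 9.3], "yaw": 0}, {"jaw": 0.75, "linear": [5.2, -21.4, 16.6], "yaw": 0}, {"jaw": 0.75, "linear": [7.9, -32.7, 22.7], "yaw": 0}, {"jaw": 0.75, "linear": [10.8, -44.5, 27.7], "yaw": 0}, {"jaw": 0.75, "linear": [13.8, -56.7, 31.4], "yaw": 0}, {"jaw": 0.75, "linear": [16.8, -69.3, 33.9], "yaw": 0}, {"jaw": 0.75, "linear": [19.9, -82, 35.1], "yaw": 0}, {"jaw": 0.75, "linear": [23, -94.8, 34.9], "yaw": 0}, {"jaw": 0.75, "linear": [26, -107.5, 33.4], "yaw": 0}, {"jaw": 0.75, "linear": [26, -107.5, 33.4], "yaw": 0}])

```text
t: 19.58
tcp_pos: [0.5608, 0.0394, 0.1885]
orientation: [-0.002, 0.619, 0.785, -0.002]
force: [3.4, -2.7, 6.8]
grip_width: 0.338
```

Request:
apply_moves(deltas=[{"jaw": 0.75, "linear": [2.1, -8.7, -1.9], "yaw": 0}, {"jaw": 0.75, "linear": [5.1, -20.9, -6], "yaw": 0}, {"jaw": 0.75, "linear": [7.9, -32.6, -11.3], "yaw": 0}, {"jaw": 0.75, "linear": [10.6, -43.7, -17.7], "yaw": 0}, {"jaw": 0.75, "linear": [13.2, -54.2, -25.3], "yaw": 0}, {"jaw": 0.75, "linear": [15.5, -63.9, -33.8], "yaw": 0}, {"jaw": 0.75, "linear": [17.7, -72.6, -43.4], "yaw": 0}, {"jaw": 0.75, "linear": [19.6, -80.5, -53.8], "yaw": 0}, {"jaw": 0.75, "linear": [21.2, -87.2, -64.9], "yaw": 0}, {"jaw": 0.75, "linear": [21.2, -87.2, -64.9], "yaw": 0}])

```text
t: 20.42
tcp_pos: [0.583, -0.051, 0.1214]
orientation: [-0.002, 0.62, 0.784, -0.002]
force: [6.5, -3.3, 1.1]
grip_width: 0.339
```

Request:
apply_moves(deltas=[{"jaw": 0.75, "linear": [1, -4, -8.3], "yaw": 0}, {"jaw": 0.75, "linear": [2, -8, -20.6], "yaw": 0}, {"jaw": 0.75, "linear": [2.9, -11, -33.4], "yaw": 0}, {"jaw": 0.75, "linear": [3.3, -13, -46.3], "yaw": 0}, {"jaw": 0.75, "linear": [3.4, -13.5, -56], "yaw": 0}, {"jaw": 0.75, "linear": [3.4, -13.5, -63], "yaw": 0}, {"jaw": 0.75, "linear": [3.4, -13.5, -70], "yaw": 0}, {"jaw": 0.75, "linear": [3.4, -13.5, -74], "yaw": 0}, {"jaw": 0.75, "linear": [3.4, -13.5, -75], "yaw": 0}, {"jaw": 0.75, "linear": [3.4, -13.5, -75], "yaw": 0}])

```text
t: 21.25
tcp_pos: [0.5867, -0.0657, 0.0453]
orientation: [-0.001, 0.62, 0.784, -0.003]
force: [4.0, -3.7, 1.4]
grip_width: 0.339
```

Request:
apply_moves(deltas=[{"jaw": 0.75, "linear": [0, 0, -2], "yaw": 0}, {"jaw": 0.75, "linear": [0, 0, -4], "yaw": 0}, {"jaw": 0.75, "linear": [0, 0, -4], "yaw": 0}, {"jaw": 0.75, "linear": [0, 0, -4], "yaw": 0}])

```text
t: 21.58
tcp_pos: [0.5869, -0.0661, 0.0428]
orientation: [-0.001, 0.62, 0.784, -0.003]
force: [-9.1, -0.8, 28.9]
grip_width: 0.338
```

Hard stop at 29 N, so the plate is flat. I'll release, rise and retreat.

Request:
apply_moves(deltas=[{"jaw": 0.7, "linear": [0, 0, 2], "yaw": 0}, {"jaw": 0.45, "linear": [0, 0, 2], "yaw": 0}, {"jaw": 0.4, "linear": [0, 0, 2], "yaw": 0}, {"jaw": 0.4, "linear": [0, 0, 2], "yaw": 0}, {"jaw": 0.4, "linear": [0, 0, 40], "yaw": 0}, {"jaw": 0.4, "linear": [0, 0, 80], "yaw": 0}, {"jaw": 0.4, "linear": [0, 0, 120], "yaw": 0}, {"jaw": 0.4, "linear": [-30, -35, 150], "yaw": 0}, {"jaw": 0.4, "linear": [-60, -70, 150], "yaw": 0}, {"jaw": 0.4, "linear": [-90, -105, 150], "yaw": 0}])

```text
t: 22.42
tcp_pos: [0.5103, -0.1557, 0.1936]
orientation: [0.001, 0.619, 0.785, -0.002]
force: [0.6, -1.6, -0.0]
grip_width: 0.598
```

Request:
apply_moves(deltas=[{"jaw": 0.4, "linear": [-20, -40, 10], "yaw": 0}, {"jaw": 0.4, "linear": [-40, -80, 10], "yaw": 0}, {"jaw": 0.4, "linear": [-60, -120, 10], "yaw": 0}, {"jaw": 0.4, "linear": [-70, -150, 10], "yaw": 0}, {"jaw": 0.4, "linear": [-70, -150, 10], "yaw": 0}, {"jaw": 0.4, "linear": [-70, -150, 10], "yaw": 0}])

```text
t: 22.92
tcp_pos: [0.4384, -0.3081, 0.2025]
orientation: [-0.0, 0.622, 0.783, -0.003]
force: [0.6, 1.1, -0.4]
grip_width: 0.6
```

Run:
```python
from h import *
s=ctrl.get_state();print(s['t'],s['tcp_pos'],s['force'])
T=cap('top','t7.png');S=cap('side','s7.png')
for n,a,b in(('side','side0.png','s7.png'),('top','top0.png','t7.png')):
    A,B=cv2.imread('pics/'+a).astype(int),cv2.imread('pics/'+b).astype(int)
    D=(np.abs(A-B).max(2)>40).astype(np.uint8)
    N,_,st,c=cv2.connectedComponentsWithStats(cv2.dilate(D,np.ones((3,3))))
    print(n,[(*st[i],) for i in range(1,N) if st[i][4]>25])
# frame brown/wood in nest, in side: orange-brown mask minAreaRect -> world at top z
I=cv2.cvtColor(cv2.imread('pics/s7.png'),cv2.COLOR_BGR2HSV)
m=cv2.inRange(I,(5,120,90),(14,255,255));m[:210]=0;m[270:]=0;m[:,:225]=0;m[:,320:]=0
pts=cv2.findNonZero(m)
if pts is not None: print('brown in nest px',len(pts),pts[:,0].mean(0),'bbox',cv2.boundingRect(pts))
print('pred nest centre px',proj(S,[.5395,.1268,.0755]))
# handle colour location vs start
for f in('side0.png','s7.png'):
    I=cv2.cvtColor(cv2.imread('pics/'+f),cv2.COLOR_BGR2HSV)[165:190,285:312]
    q=cv2.findNonZero(cv2.inRange(I,(3,100,40),(12,255,170)));print(f,'handle',None if q is None else (len(q),q[:,0].mean(0)+[285,165]))
```

```text
22.9167 [ 0.43840085 -0.30807898  0.20253502] [ 0.63846355  1.13017359 -0.37867772]
side [(np.int32(385), np.int32(0), np.int32(45), np.int32(52), np.int32(1923)), (np.int32(475), np.int32(0), np.int32(51), np.int32(60), np.int32(2018)), (np.int32(563), np.int32(0), np.int32(77), np.int32(146), np.int32(4043)), (np.int32(615), np.int32(0), np.int32(11), np.int32(11), np.int32(56)), (np.int32(431), np.int32(42), np.int32(53), np.int32(23), np.int32(634)), (np.int32(502), np.int32(49), np.int32(27), np.int32(28), np.int32(382)), (np.int32(372), np.int32(51), np.int32(7), np.int32(5), np.int32(29)), (np.int32(387), np.int32(52), np.int32(5), np.int32(6), np.int32(27)), (np.int32(360), np.int32(59), np.int32(54), np.int32(17), np.int32(489)), (np.int32(434), np.int32(62), np.int32(8), np.int32(6), np.int32(33)), (np.int32(421), np.int32(71), np.int32(13), np.int32(9), np.int32(82)), (np.int32(530), np.int32(84), np.int32(14), np.int32(48), np.int32(326)), (np.int32(540), np.int32(134), np.int32(23), np.int32(51), np.int32(363)), (np.int32(360), np.int32(142), np.int32(37), np.int32(26), 
[... 1790 characters left out ...]
4), np.int32(48)), (np.int32(305), np.int32(347), np.int32(24), np.int32(29), np.int32(371)), (np.int32(340), np.int32(357), np.int32(106), np.int32(43), np.int32(2106)), (np.int32(281), np.int32(358), np.int32(24), np.int32(36), np.int32(476)), (np.int32(346), np.int32(362), np.int32(5), np.int32(9), np.int32(35)), (np.int32(305), np.int32(379), np.int32(8), np.int32(8), np.int32(26)), (np.int32(317), np.int32(387), np.int32(29), np.int32(13), np.int32(195))]
brown in nest px 565 [273.83893805 238.15575221] bbox (252, 222, 44, 31)
pred nest centre px [273.163383   235.41883895]
side0.png handle (62, array([297.5       , 177.93548387]))
s7.png handle (63, array([297.58730159, 177.61904762]))
```

```bash
python3 -c "
from h import *
print(ctrl.hand_in())"
```

```text
the job is handed in; nothing more can be done
None
```

I turned the rectangular frame over with the jig and handed the job in after about 23 s of robot time. The hand-in gives no verdict.

- **Seating:** I pressed the frame face-up into the plate with about 23 N at the floor. In the side picture both catches looked the same as when closed at the start.
- **Turning:** I swung the plate by its handle slowly onto its stops. It stopped firmly at 22 N.
- **Release:** I squeezed the balls to about 40 mm, and to about 35 mm while lifting the plate about 0.7 rad off the frame. I then took the handle again and laid the plate back flat, down to a firm stop at 29 N.

**Last checks:**
- The last picture I viewed, taken before the plate was swung back, showed the frame face-down and flat between the nest dowels.
- In the final pictures, checked by image code only, the frame's brown area sits about 3 px below the predicted nest centre. That area includes the visible front side, which pulls it lower.
- The handle is within about 0.3 px of where it started.
- The round frame in the side view, and the jar and cutter in both views, show no change. In the top view the area around the round frame did change, which I took to be the arm and its shadow.
- A few small differences remain along the plate's edge. I took them for shadows and did not look further.
- The gripper is well clear of everything.

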